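# Put the four lids back on their own pots

### The job

The four stoneware pots on the lazy susan have been washed and stand open. Lift each of the four wooden lids off the counter by its knob and set it down gently on the pot it was made for, so that it is fully home, board flat on the rim; leave the pots standing where they are and do not disturb anything else on the counter or turntable.

Things in the scene. Friction and masses are not known exactly. Their poses are not given: they have to be found in the camera images.
- lid_large_centre (a point): Dark wooden lid (round, the widest), loose, lying knob up, 44 mm tall. Board 108 mm across, 8 mm thick; under it a tapered plug 8 mm deep, 87 mm wide at the board, 75 mm below; on it an upright round knob 26 mm across and 28 mm tall to lift it by. Point: on the upright axis half-way up, 22 mm above the underside, 6 mm above the board's top face. z up. Under 0.17 kg.
- pot_large_mouth (a point): Grey stoneware pot (round, the widest), open, empty, loose on the white turntable (350 mm across, top 30 mm above the counter, turns stiffly if pushed). 104 mm across outside, 90 mm tall, wall 6 mm, mouth 92 mm wide. Point: centre of the mouth, level with the rim; z up. With the large lid home, board on the rim, the lid's centre is 14 mm above this point.
- lid_medium_centre (a point): Dark wooden lid (round, the middle one), loose, lying knob up, 44 mm tall. Board 88 mm across, 8 mm thick; under it a tapered plug 8 mm deep, 68 mm wide at the board, 56 mm below; on it an upright round knob 26 mm across and 28 mm tall to lift it by. Point: on the upright axis half-way up, 22 mm above the underside, 6 mm above the board's top face. z up. Under 0.17 kg.
- pot_medium_mouth (a point): Grey stoneware pot (round, the middle one), open, empty, loose on the white turntable (350 mm across, top 30 mm above the counter, turns stiffly if pushed). 84 mm across outside, 78 mm tall, wall 5.5 mm, mouth 73 mm wide. Point: centre of the mouth, level with the rim; z up. With the medium lid home, board on the rim, the lid's centre is 14 mm above this point.
- lid_small_centre (a point): Dark wooden lid (round, the narrowest), loose, lying knob up, 44 mm tall. Board 70 mm across, 8 mm thick; under it a tapered plug 8 mm deep, 51 mm wide at the board, 39 mm below; on it an upright round knob 26 mm across and 28 mm tall to lift it by. Point: on the upright axis half-way up, 22 mm above the underside, 6 mm above the board's top face. z up. Under 0.17 kg.
- pot_small_mouth (a point): Grey stoneware pot (round, the narrowest), open, empty, loose on the white turntable (350 mm across, top 30 mm above the counter, turns stiffly if pushed). 66 mm across outside, 64 mm tall, wall 5 mm, mouth 56 mm wide. Point: centre of the mouth, level with the rim; z up. With the small lid home, board on the rim, the lid's centre is 14 mm above this point.
- lid_square_centre (a point): Dark wooden lid (square), loose, lying knob up, 44 mm tall. Board 88 x 88 mm with sides along its x and y, 8 mm thick; under it a tapered plug 8 mm deep, 67 mm wide at the board, 55 mm below; on it a square knob 25 mm wide, sides along x and y, and 28 mm tall to lift it by. Point: on the upright axis half-way up, 22 mm above the underside, 6 mm above the board's top face. z up. Under 0.17 kg.
- pot_square_mouth (a point): Grey stoneware pot (square), open, empty, loose on the white turntable (350 mm across, top 30 mm above the counter, turns stiffly if pushed). 84 x 84 mm outside, sides along its x and y, 72 mm tall, wall 6 mm, mouth 72 mm wide. Point: centre of the mouth, level with the rim; z up. With the square lid home, board on the rim, the lid's centre is 14 mm above this point.
- spice_jar: Glass spice jar with a steel cap, 44 mm across, 85 mm tall, standing in the middle of the turntable. Origin: centre of its underside. Not part of the job.
- cup: White ceramic mug, 80 mm across, 85 mm tall, on the counter beside some of the lids. Origin: centre of its underside. Not part of the job.
- salt_pig: Steel salt pig (hooded salt pot with a tilted mouth), about 115 mm across and 110 mm tall, on the counter beside some of the lids. Origin: centre of its underside. Not part of the job.
- pepper_mill: Black pepper mill, 56 mm across, 160 mm tall, on the counter behind and left of the turntable. Origin: centre of its underside. Not part of the job.
- spatula: Small orange spatula with a steel handle, 210 mm long, 11 mm high, lying on the counter behind and right of the turntable. Origin: near its middle, on its underside. Not part of the job.
Things that resemble listed ones, but are neither listed nor needed, are in the scene too. What is shaped like the part that bears lid_square_centre but turquoise is not meant.

How it is judged:
At the end, for the whole second after the job is handed in: Each lid (large, medium, small, square) is on its own pot: centre within 8 mm of the mouth's centre, at its seated height within 2.5 mm, lid and pot upright within 0.06 rad; every pot is within 30 mm of where it began; lids and pots are released and at rest (horizontal distance between lid_large_centre and pot_large_mouth below 0.008 m and z of lid_large_centre in the frame of pot_large_mouth between 0.0115 and 0.0165 m and angle between each of lid_large_centre, pot_large_mouth, lid_medium_centre, pot_medium_mouth, lid_small_centre, pot_small_mouth, lid_square_centre, pot_square_mouth's own z axis and vertical below 0.06 rad and distance of each of pot_large_mouth, pot_medium_mouth, pot_small_mouth, pot_square_mouth from where it was at the start of the episode below 0.03 m and linear speed of each of lid_large, pot_large, lid_medium, pot_medium, lid_small, pot_small, lid_square, pot_square below 0.02 m/s and horizontal distance between lid_medium_centre and pot_medium_mouth below 0.008 m and z of lid_medium_centre in the frame of pot_medium_mouth between 0.0115 and 0.0165 m and horizontal distance between lid_small_centre and pot_small_mouth below 0.008 m and z of lid_small_centre in the frame of pot_small_mouth between 0.0115 and 0.0165 m and horizontal distance between lid_square_centre and pot_square_mouth below 0.008 m and z of lid_square_centre in the frame of pot_square_mouth between 0.0115 and 0.0165 m); the robot touches nothing.
It fails at once if a pot is shoved more than 30 mm or tipped (distance of any of pot_large_mouth, pot_medium_mouth, pot_small_mouth, pot_square_mouth from where it was at the start of the episode above 0.03 m or angle between any of pot_large_mouth, pot_medium_mouth, pot_small_mouth, pot_square_mouth's own z axis and vertical above 0.35 rad).
It fails at once if something that is not part of the job is shoved more than 30 mm or tipped (distance of any of spice_jar, cup, salt_pig, pepper_mill, spatula from where it was at the start of the episode above 0.03 m or angle between any of spice_jar, cup, salt_pig, pepper_mill, spatula's own z axis and vertical above 0.35 rad).
It fails at once if a lid is banged on a pot (over 40 N between them) (contact force between any of lid_large, lid_medium, lid_small, lid_square and pot_large above 40 N or contact force between any of lid_large, lid_medium, lid_small, lid_square and pot_medium above 40 N or contact force between any of lid_large, lid_medium, lid_small, lid_square and pot_small above 40 N or contact force between any of lid_large, lid_medium, lid_small, lid_square and pot_square above 40 N).
It fails at once if a lid is let fall (faster than 0.55 m/s with no finger on it: more than about 15 mm) ((linear speed of lid_large above 0.55 m/s and contact force between lid_large and the fingers below 0.05 N) or (linear speed of lid_medium above 0.55 m/s and contact force between lid_medium and the fingers below 0.05 N) or (linear speed of lid_small above 0.55 m/s and contact force between lid_small and the fingers below 0.05 N) or (linear speed of lid_square above 0.55 m/s and contact force between lid_square and the fingers below 0.05 N)).
It also fails if it takes over 110 s, if anything falls off the work surface, if the arm or the gripper's body presses on something with over 40 N, if the wrist force passes 120 N, or if a joint passes its speed limit or range.

### The arm

A 6-joint arm with a two-finger parallel gripper is mounted at the origin on the work surface. World frame = base frame: x ahead of the robot, y to its left, z up, the work surface at z = 0. Lengths are in m, angles in rad, forces in N, time in s.
With the tool pointing down it reaches from about 0.275 to 0.825 m from the base axis. Payload 5.2 kg.
Tool frame: the origin (TCP) lies midway between the tips of the shut fingers; the grasp point (between the pads) lies 19 mm behind it; z points along the fingers, y is the line along which they close (so a half turn about z gives the same grasp; the last joint's range is limited). The gripper opens to 93 mm and grips with 3 to 60 N. Pads are 15 mm wide; open, the fingers measure 128 mm over their backs; the gripper's body (75 mm by 188 mm) begins 65 mm behind the grasp point.
Start: joints at [-1.38, 0.259, 1.535, -0, 1.348, -0.203], TCP at [0.211, -0.508, 0.219] pointing down, gripper open.
Joint ranges: [-3.14, 3.14], [-0.91, 2.08], [0.19, 2.58], [-1.22, 4.36], [0.22, 2.71], [-3.12, 3.12]. Speed limits (rad/s): [2.57, 2.57, 3.14, 3.14, 3.14, 3.14].

### API

Orientations are given as [roll, pitch, yaw] about the fixed x, y, z axes, in that order (R = Rz(yaw) Ry(pitch) Rx(roll)).
In Python, from rig import * gives the robot as it stands.
- The arm moves only by the tool apply_moves, never from a script. Its argument "commands" is a list of rows, each a list of 7 numbers: the shift along the tool's x, y, z in cm, then the turn, a rotation vector about the tool's x, y, z in degrees, then the opening, from 0 (shut) to 1 (fully open). In form: [[tx, ty, tz, wx, wy, wz, fingers], ...]. A call has 1 to 12 rows; each row shifts and turns the commanded pose from where the row before left it, along the tool's axes as they then stand; what a row does not reach is not made up. A row lasts 1/12 s, in which the tool goes at most 41.7 mm and 7.16 degrees, less where a joint would pass 70% of its speed; a pose out of reach is approached as far as the arm can. A call with a gripper value outside its range is refused whole. The fingers move at their own pace and stop on an object; the grip force is fixed at half the most. Time passes only in rows, so rows that do not move let the fingers close. It gives the time, the measured TCP pose, the force, the opening and the grip force at its end, in the units of the state.
- get_obs(): the state, without advancing time (a new reading comes with each control period).
- grab_frame(name): name is "scene" or "top"; returns a dict with "image" (420x560x3 uint8, red, green, blue), "intrinsics" (3x3 intrinsics, pixels), "dist_coeffs" ([k1, k2, p1, p2, k3] as OpenCV has them; the pictures are not rectified), "rvec" (rotation vector, rad) and "tvec" (3), from world to camera coordinates, as OpenCV has them. Camera axes: x right, y down, z forward; pixel columns grow to the right and rows downward; lengths in m; the calibration is good to about 2 mm. A picture is of the moment at which its call begins. There is no depth.
- close_job(): hands the job in; it is judged then, once.
The state is a dict: "clock": time; "joint_positions": joint angles; "dq": joint speeds; "joint_efforts": joint torques, N m; "position": TCP position; "tool_rot": TCP orientation; "force": force on the tool from outside, world axes, zero at the start; "torque": the same for the moment, N m; "opening": finger opening in m; "grasp_force": force on a finger pad.
Only numpy, scipy, OpenCV 4.12 (cv2) and the standard library are available. Lean on these libraries where they do the work, as an engineer would, in place of code of your own. Each camera call takes 0.05 s, during which the arm holds its last target. There are 200 camera calls.

## Working session

There is one attempt and no reset: what is moved stays moved. The work goes in short steps, Python scripts to look and compute and a tool call to move; the robot and the scene stay as the last step left them, time stands still between calls to the robot, and variables do not carry over. Pictures are saved under pics/ and viewed, at most 14 in all, crops included, and the job is handed in when it is done.

Besides the shell and the picture viewer there is one more tool, called after "Emit:" as name(argument=value, ...) on one line, values as JSON. apply_moves: Moves the arm, as the interface text tells. Its arguments: {"type":"object","properties":{"commands":{"type":"array","items":{"type":"array","items":{"type":"number"}}}},"required":["commands"]}

```bash
mkdir -p pics; python3 - <<'E'
from rig import *
import cv2,pickle
o=get_obs();print(o)
for n in("scene","top"):
    f=grab_frame(n);pickle.dump(f,open(n+".pkl","wb"));cv2.imwrite(f"pics/{n}0.png",f["image"][:,:,::-1])
    print(f["intrinsics"],f["dist_coeffs"],f["rvec"],f["tvec"])
E
```

```text
{'clock': 0.0, 'joint_positions': array([-1.37979652e+00,  2.59333015e-01,  1.53610119e+00,  4.77598458e-06,
        1.34799061e+00, -2.02824537e-01]), 'dq': array([-1.63766762e-03, -7.30810653e-04,  2.18224895e-04,  3.18466982e-04,
       -5.86422460e-05, -1.38114259e-05]), 'joint_efforts': array([ 7.12913115e-04, -4.37305319e+01, -2.83998549e+01,  7.20133516e-02,
        4.13546793e-02, -1.52076236e-04]), 'position': array([ 0.21095076, -0.50733558,  0.21781582]), 'tool_rot': array([-3.13979899e+00, -3.73623970e-04,  3.93822945e-01]), 'force': array([ 0.48190151, -0.00415103, -0.66747141]), 'torque': array([-0.04137825,  0.00024776, -0.00651145]), 'grasp_force': 0.0, 'opening': 0.0929434422352748}
[[543.99070905   0.         273.4576391 ]
 [  0.         543.99070905 212.5402513 ]
 [  0.           0.           1.        ]] [-0.05266684  0.          0.          0.          0.        ] [ 0.69643814  2.60004829 -1.1837977 ] [ 0.43091452 -0.07610198  1.73775607]
[[494.30449358   0.         275.97419615]
 [  0.         494.30449358 213.84972102]
 [  0.           0.           1.        ]] [-0.10230744  0.          0.          0.          0.        ] [ 2.10805387 -2.14602938  0.20679377] [0.00186677 0.51893411 1.60315778]
```

View pics/top0.png

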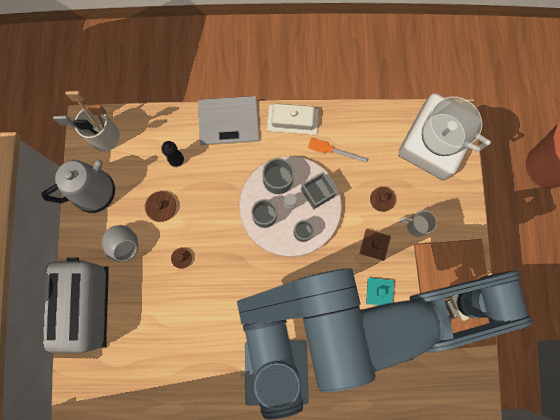

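View pics/scene0.png

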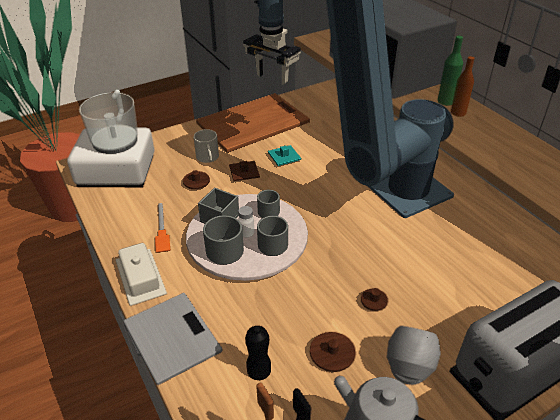

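The top view shows four dark lids: large at (160,206), medium at (383,199), small at (181,258) and the brown square one at (376,244). Possible confusions are the turquoise square lid at (380,290), which is the excluded decoy, and medium vs small. The pots are large (278,176), square (319,190), medium (264,213) and small (304,230), with the jar at (291,201).

```bash
cat > h.py <<'E'
import cv2,numpy as np,pickle
def cam(f):
    R=cv2.Rodrigues(np.array(f["rvec"],float))[0];t=np.array(f["tvec"],float).ravel();return R,t,-R.T@t
def ray(f,px,z):
    R,t,C=cam(f);p=cv2.undistortPoints(np.array(px,float).reshape(-1,1,2),f["intrinsics"],f["dist_coeffs"]).reshape(-1,2)
    d=np.c_[p,np.ones(len(p))]@R;s=(z-C[2])/d[:,2];return C+d*s[:,None]
def proj(f,P):
    return cv2.projectPoints(np.array(P,float).reshape(-1,1,3),np.array(f["rvec"],float),np.array(f["tvec"],float),f["intrinsics"],f["dist_coeffs"])[0].reshape(-1,2)
E
python3 - <<'E'
from h import *
f=pickle.load(open("top.pkl","rb"));print(cam(f)[2], cam(pickle.load(open("scene.pkl","rb")))[2])
im=f["image"][:,:,::-1].copy()
c=im[145:265,230:350];cv2.imwrite("pics/c1.png",cv2.resize(c,None,fx=5,fy=5,interpolation=cv2.INTER_CUBIC))
h=cv2.cvtColor(im,cv2.COLOR_BGR2HSV)
a=[im[y-40:y+40,x-50:x+50] for x,y in((160,206),(383,199),(181,258),(376,244))]
cv2.imwrite("pics/c2.png",cv2.resize(np.vstack([np.hstack(a[:2]),np.hstack(a[2:])]),None,fx=3.7,fy=3.7,interpolation=cv2.INTER_CUBIC))
for n,x,y in(("L",160,206),("M",383,199),("S",181,258),("Q",376,244),("floor",220,250)):print(n,h[y-12:y+13:6,x-12:x+13:6].tolist())
E
```

```text
[0.2130846  0.00776417 1.67150999] [1.03473696 0.97242643 1.09315198]
L [[[17, 115, 229], [11, 142, 97], [11, 150, 102], [10, 138, 111], [15, 117, 137]], [[9, 141, 101], [11, 148, 102], [11, 146, 98], [10, 138, 94], [10, 144, 106]], [[10, 141, 96], [10, 140, 100], [10, 140, 95], [12, 136, 62], [9, 137, 108]], [[10, 139, 92], [8, 141, 96], [10, 140, 100], [10, 143, 109], [10, 149, 101]], [[16, 117, 229], [8, 139, 97], [11, 149, 111], [10, 149, 115], [16, 119, 218]]]
M [[[16, 119, 220], [14, 126, 196], [12, 142, 97], [15, 120, 198], [15, 122, 215]], [[14, 136, 133], [10, 145, 95], [12, 151, 91], [9, 147, 83], [16, 126, 199]], [[11, 154, 101], [9, 136, 94], [10, 154, 116], [10, 132, 85], [13, 123, 118]], [[15, 124, 216], [11, 150, 92], [9, 140, 102], [9, 140, 104], [15, 123, 201]], [[16, 116, 226], [15, 122, 224], [13, 124, 123], [17, 115, 233], [17, 115, 229]]]
S [[[17, 119, 228], [17, 118, 229], [17, 116, 236], [17, 118, 234], [15, 120, 224]], [[15, 125, 216], [9, 142, 97], [10, 146, 101], [8, 130, 61], [14, 116, 139]], [[15, 121, 222], [11, 161, 92], [10, 142, 97], [11, 127, 58], [15
[... 276 characters left out ...]
, 133, 71], [10, 122, 67], [11, 141, 65], [11, 147, 64]], [[12, 177, 65], [9, 138, 70], [9, 122, 65], [8, 126, 69], [13, 120, 89]], [[11, 149, 65], [9, 116, 66], [8, 135, 66], [8, 129, 67], [16, 118, 130]], [[14, 115, 133], [9, 135, 72], [9, 144, 62], [10, 138, 61], [14, 113, 133]]]
floor [[[16, 122, 217], [15, 119, 221], [16, 117, 222], [16, 120, 221], [16, 121, 222]], [[17, 115, 228], [16, 116, 230], [16, 120, 226], [16, 118, 225], [16, 120, 221]], [[15, 118, 224], [16, 119, 223], [16, 121, 223], [16, 121, 222], [16, 119, 221]], [[15, 120, 214], [15, 122, 213], [15, 121, 210], [14, 120, 204], [15, 122, 203]], [[15, 119, 220], [15, 121, 219], [16, 119, 221], [15, 121, 219], [16, 120, 219]]]
```

View pics/c1.png

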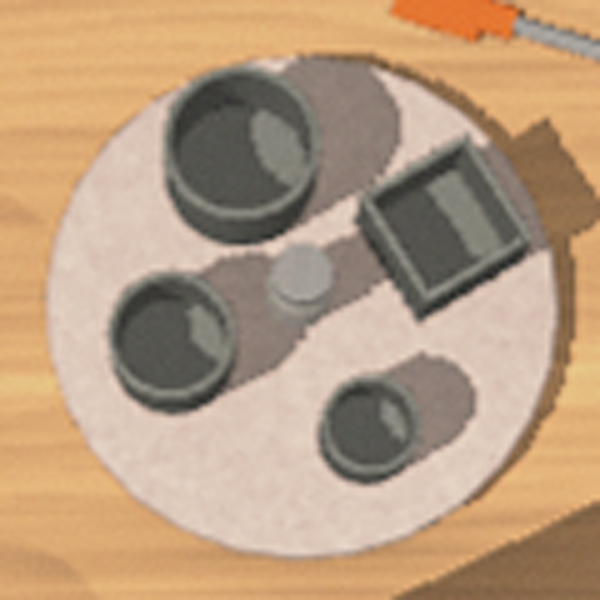

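View pics/c2.png

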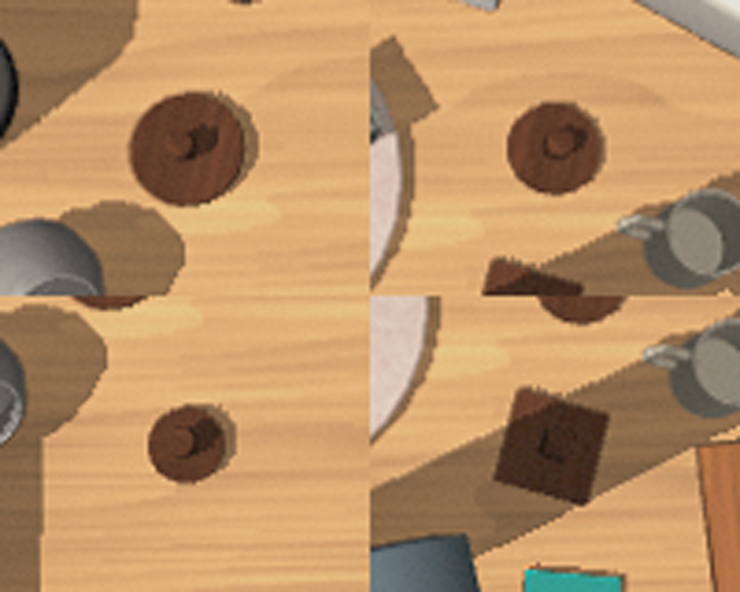

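The crops show clear outlines. In c1 the square pot's rim corners are at about (470,137), (528,240), (425,297) and (358,215). In c2 the lids are bigger on the left (large) and right (medium), with the small one and the brown square one below. The choice agrees with the sizes and colours. Next I measure.

```bash
cat > meas.py <<'E'
from h import *
from scipy.optimize import least_squares
LID=dict(L=((160,206),.108),M=((383,199),.088),S=((181,258),.070),Q=((376,244),.088))
POT=dict(L=((278,176),.104,.120),M=((264,213),.084,.108),S=((304,230),.066,.094),Q=((319,190),.084,.102))
def big(m,px):
    n,l,s,c=cv2.connectedComponentsWithStats(m.astype(np.uint8));i=l[px[1],px[0]]
    if i==0:
        d=np.hypot(*(c-px).T);d[0]=1e9;d[s[:,4]<100]=1e9;i=d.argmin()
    return max(cv2.findContours((l==i).astype(np.uint8),0,cv2.CHAIN_APPROX_NONE)[0],key=len).reshape(-1,2)
def circ(P,D):
    g=lambda v:np.hypot(P[:,0]-v[0],P[:,1]-v[1])-v[2]
    r=least_squares(g,[*P.mean(0),D/2],loss="soft_l1",f_scale=.001);return r.x
def sq(P,D,a0):
    def g(v):
        c,s=np.cos(v[2]),np.sin(v[2]);q=P-v[:2];return np.maximum(abs(q@[c,s]),abs(q@[-s,c]))-v[3]
    r=least_squares(g,[*P.mean(0),a0,D/2],loss="soft_l1",f_scale=.001);return r.x
def ang(P): return np.radians(cv2.minAreaRect((P*1e4).astype(np.float32))[2])
if __name__=="__main__":
    f=pickle.load(open("top.pkl","rb"));im=f["image"][:,:,::-1].copy();h=cv2.cvtColor(im,cv2.COLOR_BGR2HSV).astype(int)
    C=cam(f)[2][:2];dbg=im.copy()
    mb=(h[...,0]<14)&(h[...,2]<135)&(h[...,1]>105); mg=(h[...,1]<60)&(h[...,2]<135)&(h[...,0]>25)
    for k,(px,D) in LID.items():
        c=big(mb,px);dbg[c[:,1],c[:,0]]=(0,255,0);P=ray(f,c,.014)[:,:2]
        v=sq(P,D,ang(P)) if k=="Q" else circ(P,D);print("lid",k,np.round(v,4))
    for k,(px,D,z) in POT.items():
        c=big(mg,px);dbg[c[:,1],c[:,0]]=(0,255,255);P=ray(f,c,z)[:,:2];a=ang(P)
        u0=ray(f,[px],z)[0,:2];u=(u0-C)/np.linalg.norm(u0-C)
        for _ in range(3):
            K=P[(P-u0)@u>0*D]
            v=circ(K,D) if k!="Q" else sq(K,D,a)
            u0=v[:2]
        print("pot",k,np.round(v,4),len(K))
    cv2.imwrite("pics/dbg.png",cv2.resize(dbg[130:280,130:410],None,fx=2.8,fy=2.8))
E
python3 meas.py
```

```text
lid L [0.5601 0.3895 0.0518]
lid M [ 0.5721 -0.3765  0.0426]
lid S [0.3805 0.3148 0.0331]
lid Q [ 0.4142 -0.3411  1.2699  0.0426]
pot L [ 0.6407 -0.0138  0.0467] 58
pot M [0.5186 0.0363 0.032 ] 81
pot S [ 0.4653 -0.1026  0.0192] 84
pot Q [ 0.6039 -0.152   0.4659  0.028 ] 53
```

View pics/dbg.png

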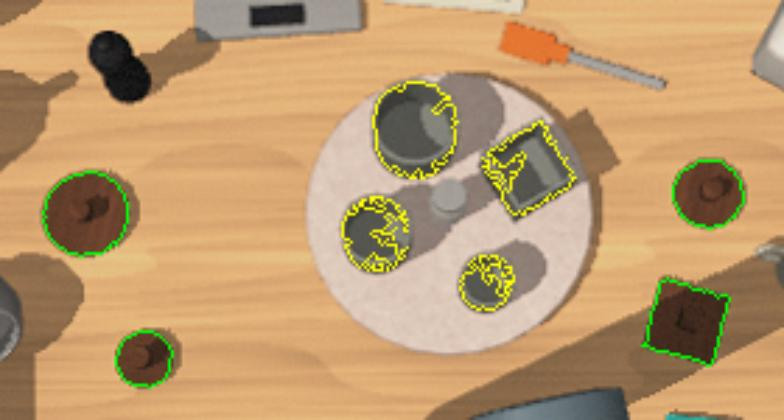

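```bash
sed -i 's/mg=.*/mg=(h[...,0]>25)\&(h[...,0]<110)\&(h[...,2]<170)/; s/c=big(mg,px);/c=big(mg,px);m=np.zeros(mg.shape,np.uint8);cv2.fillPoly(m,[cv2.convexHull(c.astype(np.int32))],1);c=cv2.findContours(m,0,cv2.CHAIN_APPROX_NONE)[0][0].reshape(-1,2);/' meas.py; python3 meas.py|grep pot
```

```text
pot L [ 0.6393 -0.0154  0.0493] 42
pot M [0.5161 0.0324 0.0381] 33
pot S [ 0.4574 -0.097   0.0289] 25
pot Q [ 0.5915 -0.1495  0.4904  0.0396] 39
```

View pics/dbg.png

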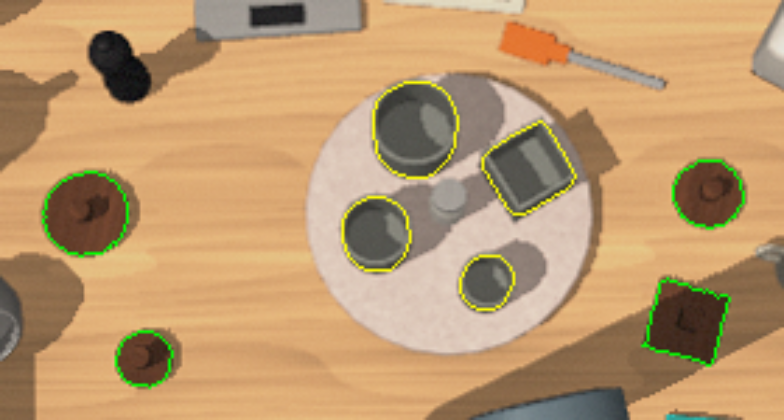

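```bash
python3 - <<'E'
from meas import *
def fixc(P,r): return least_squares(lambda v:np.hypot(P[:,0]-v[0],P[:,1]-v[1])-r,P.mean(0),loss="soft_l1",f_scale=.001)
def fixq(P,r,a):
    def g(v):
        c,s=np.cos(v[2]),np.sin(v[2]);q=P-v[:2];return np.maximum(abs(q@[c,s]),abs(q@[-s,c]))-r
    return least_squares(g,[*P.mean(0),a],loss="soft_l1",f_scale=.001)
seeds=dict(top={k:v[0] for k,v in POT.items()},scene=dict(L=(223,250),M=(272,240),S=(268,206),Q=(219,207)))
for n in("top","scene"):
    f=pickle.load(open(n+".pkl","rb"));h=cv2.cvtColor(f["image"],cv2.COLOR_RGB2HSV).astype(int);C=cam(f)[2][:2]
    mg=(h[...,0]>25)&(h[...,0]<110)&(h[...,2]<170)
    for k,(_,D,z) in POT.items():
        px=seeds[n][k];c=big(mg,px);c=np.array(c,np.int32);bb=cv2.boundingRect(c)
        m=np.zeros(mg.shape,np.uint8);cv2.fillPoly(m,[cv2.convexHull(c)],1);c=cv2.findContours(m,0,cv2.CHAIN_APPROX_NONE)[0][0].reshape(-1,2)
        P=ray(f,c,z)[:,:2];d=np.linalg.norm(P-C,axis=1);o=[]
        for off in(.001,.002):
            u0=P[d>np.quantile(d,.5)].mean(0)
            for _ in range(4):
                u=(u0-C)/np.linalg.norm(u0-C);K=P[(P-u0)@u>.05*D]
                r=fixq(K,D/2-off,.49) if k=="Q" else fixc(K,D/2-off);u0=r.x[:2]
            o.append(np.round(r.x,4))
        print(n,k,bb,o,"rms mm",round(1e3*np.sqrt((r.fun**2).mean()),2),len(K))
E
```

```text
top L (263, 159, 31, 35) [array([ 0.6372, -0.0153]), array([ 0.6384, -0.0153])] rms mm 1.08 40
top M (252, 200, 25, 27) [array([0.5125, 0.0319]), array([0.5138, 0.0319])] rms mm 0.99 32
top S (294, 221, 20, 20) [array([ 0.4536, -0.0956]), array([ 0.4548, -0.096 ])] rms mm 1.28 25
top Q (302, 173, 34, 34) [array([ 0.5896, -0.1489,  0.486 ]), array([ 0.591 , -0.1493,  0.4932])] rms mm 0.97 38
scene L (198, 188, 45, 77) [array([ 0.604 , -0.1171]), array([ 0.6032, -0.1181])] rms mm 4.72 40
scene M (257, 190, 31, 66) [array([ 0.4729, -0.0674]), array([ 0.4716, -0.0681])] rms mm 3.79 28
scene S (257, 190, 31, 66) [array([ 0.4605, -0.0923]), array([ 0.46  , -0.0934])] rms mm 0.98 24
scene Q (198, 188, 45, 77) [array([ 0.5941, -0.1456,  0.5179]), array([ 0.5937, -0.1471,  0.5201])] rms mm 1.02 36
```

```bash
python3 - <<'E'
from meas import *
f=pickle.load(open("top.pkl","rb"));g=pickle.load(open("scene.pkl","rb"))
for k,c in dict(L=(241,143),M=(173,333),S=(367.5,421),Q=(445,220)).items():
    print(k,ray(f,[(230+c[0]/5-.5,145+c[1]/5-.5)],POT[k][2])[0].round(4))
# rims drawn from the top estimates, to check against both pictures
est=dict(L=(.638,-.0155),M=(.5145,.032),S=(.457,-.095),Q=(.592,-.148))
out=[]
for F,(x0,y0,x1,y1) in((f,(235,150,345,260)),(g,(190,180,300,290))):
    im=cv2.resize(F["image"][y0:y1,x0:x1,::-1],None,fx=3.6,fy=3.6,interpolation=cv2.INTER_CUBIC)
    for k,(x,y) in est.items():
        t=np.linspace(0,2*np.pi,60);D=POT[k][1]
        P=np.c_[x+D/2*np.cos(t),y+D/2*np.sin(t),0*t+POT[k][2]]
        if k=="Q":
            a=.5+np.pi/4+np.arange(4)*np.pi/2;P=np.c_[x+D/2**.5*np.cos(a),y+D/2**.5*np.sin(a),0*a+POT[k][2]]
        q=(proj(F,P)-[x0,y0]+.5)*3.6;cv2.polylines(im,[q.astype(np.int32)],True,(0,0,255),1)
    out.append(im)
cv2.imwrite("pics/chk.png",np.hstack(out))
E
```

```text
L [ 0.6399 -0.0148  0.12  ]
M [0.5173 0.0312 0.108 ]
S [ 0.46   -0.0934  0.094 ]
Q [ 0.5907 -0.1474  0.102 ]
```

View pics/chk.png

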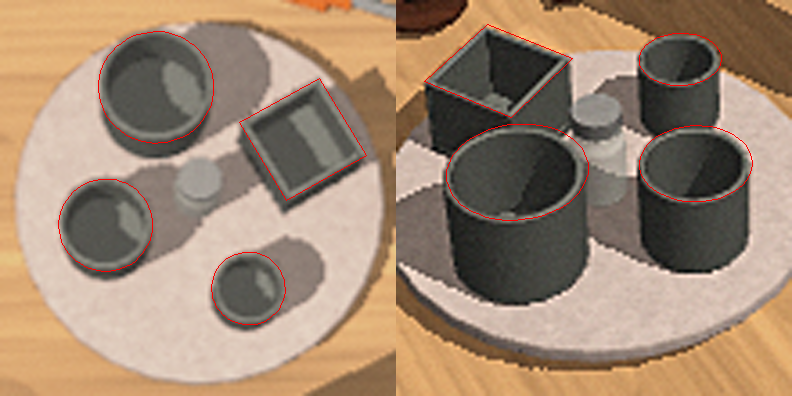

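The red rim outlines from my estimates lie on the real rims in both views, within about 2 mm. Next come the neighbours and the first plan.

```bash
cat > plan.py <<'E'
import sys,numpy as np
from rig import *
from scipy.spatial.transform import Rotation as Rt
o=get_obs();p=o["position"];y=o["tool_rot"][2]
print("t",round(o["clock"],2),"pos",p.round(4),"rpy deg",np.degrees(o["tool_rot"]).round(2),"open",round(o["opening"],4),"grip",round(o["grasp_force"],1),"F",o["force"].round(1))
a=sys.argv[1:]
for i in range(0,len(a),4):
    q=np.array([float(v) for v in a[i:i+3]]);w=float(a[i+3]);dw=(w-np.degrees(y)+180)%360-180
    d=Rt.from_euler("xyz",[np.pi,0,np.radians(w)]).inv().apply(q-p)*100
    print("turn tool wz",round(-dw,2),"then shift cm",d.round(2),"len",np.linalg.norm(d).round(1));p=q;y=np.radians(w)
E
python3 plan.py .414 -.341 .219 -17.2 .414 -.341 .019 -17.2; python3 - <<'E'
from h import *
f=pickle.load(open("top.pkl","rb"))
for n,p,z in(("pig",(120,243),.08),("mill",(168,148),.16),("cup",(424,224),.085),("jar",(291,201),.115)):print(n,ray(f,[p],z).round(3))
E
```

```text
t 0.1 pos [ 0.2109 -0.5074  0.2179] rpy deg [-1.7991e+02 -2.0000e-02  2.2560e+01] open 0.0931 grip 0.0 F [-0.3 -0.3  0.7]
turn tool wz 39.76 then shift cm [ 14.48 -21.9   -0.11] len 26.3
turn tool wz -0.0 then shift cm [ 0. -0. 20.] len 20.0
pig [[0.425 0.505 0.08 ]]
mill [[0.719 0.336 0.16 ]]
cup [[ 0.47  -0.493  0.085]]
jar [[ 0.548 -0.056  0.115]]
```

Emit:
apply_moves(commands=[[0,0,0,0,0,6.63,0.55],[0,0,0,0,0,6.63,0.55],[0,0,0,0,0,6.63,0.55],[0,0,0,0,0,6.63,0.55],[0,0,0,0,0,6.63,0.55],[0,0,0,0,0,6.63,0.55],[1.45,-2.19,0,0,0,0,0.55],[1.45,-2.19,0,0,0,0,0.55],[1.45,-2.19,0,0,0,0,0.55],[1.45,-2.19,0,0,0,0,0.55],[1.45,-2.19,0,0,0,0,0.55]])

```text
clock: 1.02
position: [0.3133, -0.4237, 0.2182]
tool_rot: [-3.141, 0.001, -0.301]
force: [-0.5, -0.5, -0.5]
opening: 0.0515
grasp_force: 0.0
```

Emit:
apply_moves(commands=[[1.45,-2.19,0,0,0,0,0.55],[1.45,-2.19,0,0,0,0,0.55],[1.45,-2.19,0,0,0,0,0.55],[1.45,-2.19,0,0,0,0,0.55],[1.45,-2.19,0,0,0,0,0.55],[0,0,3,0,0,0,0.55],[0,0,3,0,0,0,0.55],[0,0,3,0,0,0,0.55],[0,0,2,0,0,0,0.55],[0,0,0,0,0,0,0.55],[0,0,0,0,0,0,0.55]])

```text
clock: 1.93
position: [0.4138, -0.3409, 0.1078]
tool_rot: [-3.14, 0.003, -0.3]
force: [-0.0, 0.1, 0.6]
opening: 0.051
grasp_force: 0.0
```

```bash
python3 plan.py .414 -.341 .020 -17.2; python3 - <<'E'
from rig import *
from h import *
f=grab_frame("scene");cv2.imwrite("pics/s1.png",cv2.resize(f["image"][100:220,160:340,::-1],None,fx=4,fy=4,interpolation=cv2.INTER_CUBIC))
E
```

```text
t 1.93 pos [ 0.4138 -0.3409  0.1078] rpy deg [-1.799e+02  1.500e-01 -1.722e+01] open 0.051 grip 0.0 F [-0.   0.1  0.6]
turn tool wz -0.02 then shift cm [0.02 0.01 8.78] len 8.8
```

View pics/s1.png

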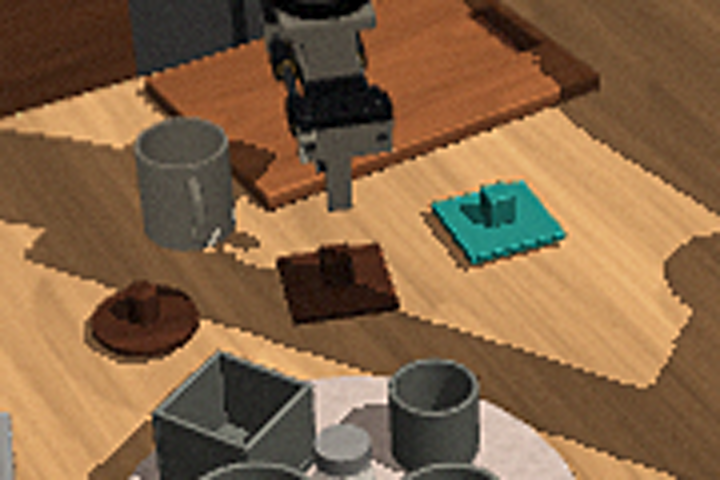

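The open fingers, tip at (340,205), are above the brown square lid's knob at (337,262). The cup and the turquoise lid are clear, so I go down and grip.

Emit:
apply_moves(commands=[[0,0,2.5,0,0,0,0.55],[0,0,2.5,0,0,0,0.55],[0,0,2,0,0,0,0.55],[0,0,1,0,0,0,0.55],[0,0,0.7,0,0,0,0.55],[0,0,0,0,0,0,0.55],[0,0,0,0,0,0,0],[0,0,0,0,0,0,0],[0,0,0,0,0,0,0],[0,0,0,0,0,0,0],[0,0,0,0,0,0,0],[0,0,0,0,0,0,0]])

```text
clock: 2.98
position: [0.4148, -0.3422, 0.0225]
tool_rot: [3.141, -0.001, -0.3]
force: [-0.6, -0.3, 4.6]
opening: 0.0249
grasp_force: 30.0
```

```bash
python3 plan.py .414 -.341 .23 -17.2 .592 -.148 .23 28.6
```

```text
t 2.98 pos [ 0.4148 -0.3422  0.0225] rpy deg [ 1.7995e+02 -7.0000e-02 -1.7210e+01] open 0.0249 grip 30.0 F [-0.6 -0.3  4.6]
turn tool wz -0.01 then shift cm [ -0.11  -0.09 -20.75] len 20.8
turn tool wz -45.8 then shift cm [24.87 -8.42 -0.  ] len 26.3
```

Emit:
apply_moves(commands=[[0,0,-1,0,0,0,0],[0,0,-3,0,0,0,0],[0,0,-3.4,0,0,0,0],[0,0,-3.4,0,0,0,0],[0,0,-3.4,0,0,0,0],[0,0,-3.4,0,0,0,0],[0,0,-3.2,0,0,-5.8,0],[0,0,0,0,0,-6,0],[0,0,0,0,0,-6.8,0],[0,0,0,0,0,-6.8,0],[0,0,0,0,0,-6.8,0],[0,0,0,0,0,-6.8,0]])

```text
clock: 3.98
position: [0.4141, -0.3412, 0.2302]
tool_rot: [-3.141, -0.0, 0.386]
force: [-0.4, -0.1, -1.1]
opening: 0.0249
grasp_force: 30.0
```

Emit:
apply_moves(commands=[[0,0,0,0,0,-6.8,0],[2.49,-0.84,0,0,0,0,0],[2.49,-0.84,0,0,0,0,0],[2.49,-0.84,0,0,0,0,0],[2.49,-0.84,0,0,0,0,0],[2.49,-0.84,0,0,0,0,0],[2.49,-0.84,0,0,0,0,0],[2.49,-0.84,0,0,0,0,0],[2.49,-0.84,0,0,0,0,0],[2.49,-0.84,0,0,0,0,0],[2.49,-0.84,0,0,0,0,0],[0,0,0,0,0,0,0]])

```text
clock: 4.98
position: [0.595, -0.1448, 0.2298]
tool_rot: [-3.14, -0.002, 0.502]
force: [0.1, -0.0, -1.0]
opening: 0.0247
grasp_force: 30.0
```

```bash
python3 plan.py .592 -.148 .145 28.6 .592 -.148 .1165 28.6
```

```text
t 4.98 pos [ 0.595  -0.1448  0.2298] rpy deg [-1.7992e+02 -1.1000e-01  2.8790e+01] open 0.0247 grip 30.0 F [ 0.1 -0.  -1. ]
turn tool wz 0.19 then shift cm [-0.41  0.14  8.48] len 8.5
turn tool wz -0.0 then shift cm [-0.   -0.    2.85] len 2.8
```

Emit:
apply_moves(commands=[[-0.41,0.14,1,0,0,0.2,0],[0,0,2.5,0,0,0,0],[0,0,2.5,0,0,0,0],[0,0,1.5,0,0,0,0],[0,0,1,0,0,0,0],[0,0,0.5,0,0,0,0],[0,0,0,0,0,0,0],[0,0,0,0,0,0,0]])

```text
clock: 5.65
position: [0.59, -0.1526, 0.1403]
tool_rot: [3.141, -0.0, 0.495]
force: [0.1, 0.2, -0.2]
opening: 0.0248
grasp_force: 30.0
```

```bash
python3 plan.py .592 -.148 .1165 28.6; python3 - <<'E'
from rig import *
from h import *
f=grab_frame("scene");t=grab_frame("top")
a=cv2.resize(f["image"][130:260,160:290,::-1],(390,390),interpolation=cv2.INTER_CUBIC)
b=cv2.resize(t["image"][135:265,250:380,::-1],(390,390),interpolation=cv2.INTER_CUBIC);cv2.imwrite("pics/s2.png",np.hstack([a,b]))
E
```

```text
t 5.65 pos [ 0.59   -0.1526  0.1403] rpy deg [ 1.7996e+02 -2.0000e-02  2.8350e+01] open 0.0248 grip 30.0 F [ 0.1  0.2 -0.2]
turn tool wz -0.25 then shift cm [ 0.4  -0.31  2.38] len 2.4
```

View pics/s2.png

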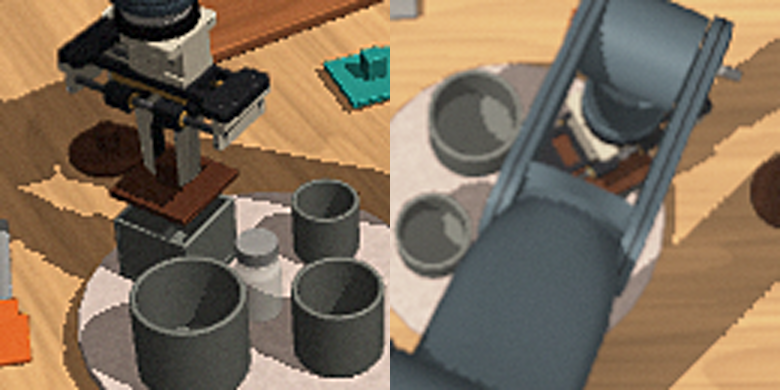

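The lid is held above the square pot, with the lid at (180,185) and the pot at (180,240) in the left half, and parallel to it. I correct the small offset and descend slowly.

Emit:
apply_moves(commands=[[0.4,-0.31,0,0,0,-0.2,0],[0,0,0,0,0,0,0],[0,0,0,0,0,0,0],[0,0,0,0,0,0,0],[0,0,0,0,0,0,0]])

```text
clock: 6.17
position: [0.592, -0.1472, 0.1398]
tool_rot: [3.141, -0.0, 0.499]
force: [-0.5, 0.0, -1.3]
opening: 0.0246
grasp_force: 30.0
```

```bash
python3 plan.py .592 -.148 .1165 28.6
```

```text
t 6.17 pos [ 0.592  -0.1472  0.1398] rpy deg [179.99  -0.    28.6 ] open 0.0246 grip 30.0 F [-0.5  0.  -1.3]
turn tool wz -0.0 then shift cm [-0.04  0.06  2.33] len 2.3
```

Emit:
apply_moves(commands=[[0,0,0.4,0,0,0,0],[0,0,0.4,0,0,0,0],[0,0,0.3,0,0,0,0],[0,0,0.2,0,0,0,0],[0,0,0.2,0,0,0,0],[0,0,0.15,0,0,0,0],[0,0,0.15,0,0,0,0],[0,0,0.1,0,0,0,0],[0,0,0.1,0,0,0,0],[0,0,0,0,0,0,0],[0,0,0,0,0,0,0]])

```text
clock: 7.08
position: [0.5921, -0.1474, 0.1197]
tool_rot: [3.141, -0.0, 0.499]
force: [0.7, -1.4, -0.9]
opening: 0.025
grasp_force: 30.0
```

Emit:
apply_moves(commands=[[0,0,0.1,0,0,0,0],[0,0,0,0,0,0,0],[0,0,0.1,0,0,0,0],[0,0,0,0,0,0,0],[0,0,0.1,0,0,0,0],[0,0,0,0,0,0,0],[0,0,0,0,0,0,0]])

```text
clock: 7.67
position: [0.5923, -0.1474, 0.1183]
tool_rot: [3.14, -0.001, 0.499]
force: [-2.5, 1.4, 9.3]
opening: 0.0245
grasp_force: 30.0
```

Emit:
apply_moves(commands=[[0,0,0,0,0,0,0.45],[0,0,0,0,0,0,0.45],[0,0,0,0,0,0,0.45],[0,0,-0.5,0,0,0,0.45],[0,0,-2,0,0,0,0.5],[0,0,-3,0,0,0,0.55],[0,0,-3,0,0,0,0.55],[0,0,-2.5,0,0,0,0.55],[0,0,0,0,0,0,0.55],[0,0,0,0,0,0,0.55]])

```text
clock: 8.5
position: [0.5929, -0.1477, 0.2286]
tool_rot: [3.138, -0.002, 0.499]
force: [0.9, -0.5, -0.6]
opening: 0.0512
grasp_force: 0.0
```

```bash
python3 plan.py .572 -.3765 .228 28.6 .572 -.3765 .023 28.6; python3 - <<'E'
from rig import *
from h import *
f=grab_frame("scene");cv2.imwrite("pics/s3.png",cv2.resize(f["image"][170:290,160:320,::-1],None,fx=4.5,fy=4.5,interpolation=cv2.INTER_CUBIC))
E
```

```text
t 8.5 pos [ 0.5929 -0.1477  0.2286] rpy deg [ 1.7982e+02 -1.4000e-01  2.8590e+01] open 0.0512 grip 0.0 F [ 0.9 -0.5 -0.6]
turn tool wz -0.01 then shift cm [-12.79  19.09   0.06] len 23.0
turn tool wz -0.0 then shift cm [-0.  -0.  20.5] len 20.5
```

View pics/s3.png

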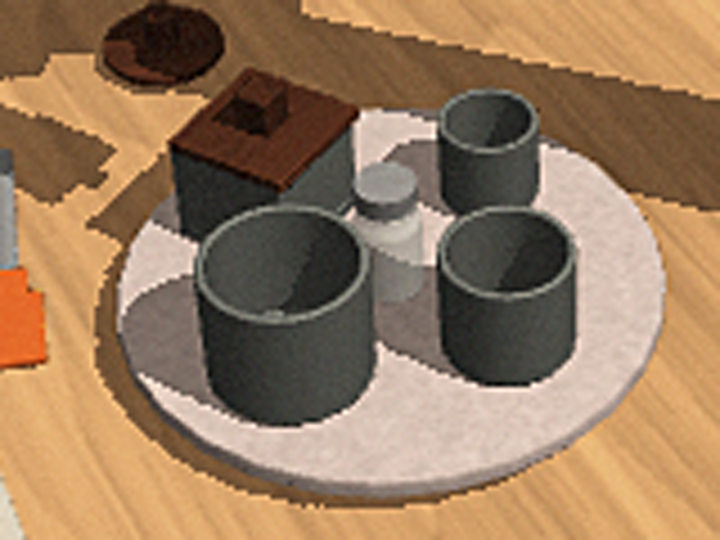

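The square lid sits flat on its pot, board at (265,125), and the other pots have not moved. Next is the medium lid.

Emit:
apply_moves(commands=[[-1.6,2.39,0,0,0,0,0.55],[-1.6,2.39,0,0,0,0,0.55],[-1.6,2.39,0,0,0,0,0.55],[-1.6,2.39,0,0,0,0,0.55],[-1.6,2.39,0,0,0,0,0.55],[-1.6,2.39,0,0,0,0,0.55],[-1.6,2.39,0,0,0,0,0.55],[-1.6,2.36,0,0,0,0,0.55],[0,0,3,0,0,0,0.55],[0,0,3.5,0,0,0,0.55],[0,0,3.5,0,0,0,0.55],[0,0,3,0,0,0,0.55]])

```text
clock: 9.55
position: [0.569, -0.375, 0.092]
tool_rot: [-3.137, 0.002, 0.498]
force: [-0.5, 0.7, -0.0]
opening: 0.0511
grasp_force: 0.0
```

Emit:
apply_moves(commands=[[0,0,0,0,0,0,0.55],[0,0,0,0,0,0,0.55],[0,0,0,0,0,0,0.55]])

```text
clock: 9.8
position: [0.5714, -0.3765, 0.0975]
tool_rot: [3.141, -0.0, 0.499]
force: [0.2, -0.4, 0.0]
opening: 0.0513
grasp_force: 0.0
```

```bash
python3 plan.py .572 -.3765 .021 28.6
```

```text
t 9.8 pos [ 0.5714 -0.3765  0.0975] rpy deg [ 1.7996e+02 -1.0000e-02  2.8590e+01] open 0.0513 grip 0.0 F [ 0.2 -0.4  0. ]
turn tool wz -0.01 then shift cm [0.06 0.03 7.65] len 7.6
```

Emit:
apply_moves(commands=[[0.05,0,2,0,0,0,0.55],[0,0,2,0,0,0,0.55],[0,0,2,0,0,0,0.55],[0,0,1,0,0,0,0.55],[0,0,0.65,0,0,0,0.55],[0,0,0,0,0,0,0.55],[0,0,0,0,0,0,0.55],[0,0,0,0,0,0,0],[0,0,0,0,0,0,0],[0,0,0,0,0,0,0],[0,0,0,0,0,0,0],[0,0,0,0,0,0,0]])

```text
clock: 10.8
position: [0.5717, -0.3763, 0.0208]
tool_rot: [3.14, -0.0, 0.499]
force: [-0.3, -0.1, 2.5]
opening: 0.0254
grasp_force: 30.0
```

```bash
python3 plan.py .572 -.3765 .23 28.6 .516 .032 .23 28.6
```

```text
t 10.8 pos [ 0.5717 -0.3763  0.0208] rpy deg [ 1.7993e+02 -2.0000e-02  2.8580e+01] open 0.0254 grip 30.0 F [-0.3 -0.1  2.5]
turn tool wz -0.02 then shift cm [ 2.000e-02  3.000e-02 -2.092e+01] len 20.9
turn tool wz -0.0 then shift cm [ 14.64 -38.55  -0.  ] len 41.2
```

Emit:
apply_moves(commands=[[0,0,-1,0,0,0,0],[0,0,-2.5,0,0,0,0],[0,0,-3.5,0,0,0,0],[0,0,-3.5,0,0,0,0],[0,0,-3.5,0,0,0,0],[0,0,-3.5,0,0,0,0],[0,0,-2.4,0,0,0,0],[0,0,-1,0,0,0,0],[0.5,-1.38,0,0,0,0,0],[1.05,-2.75,0,0,0,0,0],[1.05,-2.75,0,0,0,0,0],[1.05,-2.75,0,0,0,0,0]])

```text
clock: 11.8
position: [0.5563, -0.2727, 0.2278]
tool_rot: [-3.139, 0.001, 0.498]
force: [0.5, 0.9, -0.6]
opening: 0.0255
grasp_force: 30.0
```

Emit:
apply_moves(commands=[[1.05,-2.75,0,0,0,0,0],[1.05,-2.75,0,0,0,0,0],[1.05,-2.75,0,0,0,0,0],[1.05,-2.75,0,0,0,0,0],[1.05,-2.75,0,0,0,0,0],[1.05,-2.75,0,0,0,0,0],[1.05,-2.75,0,0,0,0,0],[1.05,-2.75,0,0,0,0,0],[1.05,-2.75,0,0,0,0,0],[1.05,-2.75,0,0,0,0,0],[0.5,-1.38,0,0,0,0,0]])

```text
clock: 12.72
position: [0.5141, 0.0355, 0.2283]
tool_rot: [-3.139, 0.001, 0.501]
force: [-0.0, -0.4, -0.8]
opening: 0.0256
grasp_force: 30.0
```

Emit:
apply_moves(commands=[[0,0,2.5,0,0,0,0],[0,0,2.5,0,0,0,0],[0,0,2,0,0,0,0],[0,0,1,0,0,0,0],[0,0,0,0,0,0,0],[0,0,0,0,0,0,0],[0,0,0,0,0,0,0],[0,0,0,0,0,0,0]])

```text
clock: 13.38
position: [0.5167, 0.032, 0.1505]
tool_rot: [3.14, -0.002, 0.499]
force: [-1.0, 0.1, -1.1]
opening: 0.0253
grasp_force: 30.0
```

```bash
python3 plan.py .516 .032 .121 28.6
```

```text
t 13.38 pos [0.5167 0.032  0.1505] rpy deg [ 1.7991e+02 -1.1000e-01  2.8570e+01] open 0.0253 grip 30.0 F [-1.   0.1 -1.1]
turn tool wz -0.03 then shift cm [-0.07 -0.03  2.95] len 2.9
```

Emit:
apply_moves(commands=[[-0.07,0,0.5,0,0,0,0],[0,0,0.6,0,0,0,0],[0,0,0.5,0,0,0,0],[0,0,0.3,0,0,0,0],[0,0,0.2,0,0,0,0],[0,0,0.2,0,0,0,0],[0,0,0.15,0,0,0,0],[0,0,0.1,0,0,0,0],[0,0,0.1,0,0,0,0],[0,0,0,0,0,0,0],[0,0,0,0,0,0,0]])

```text
clock: 14.3
position: [0.5152, 0.032, 0.1227]
tool_rot: [3.142, -0.0, 0.499]
force: [0.0, 0.3, -0.5]
opening: 0.0253
grasp_force: 30.0
```

Emit:
apply_moves(commands=[[0,0,0.1,0,0,0,0],[0,0,0,0,0,0,0],[0,0,0.1,0,0,0,0],[0,0,0,0,0,0,0],[0,0,0,0,0,0,0]])

```text
clock: 14.72
position: [0.5154, 0.0319, 0.1208]
tool_rot: [3.141, -0.0, 0.499]
force: [0.5, -1.1, -0.0]
opening: 0.0254
grasp_force: 30.0
```

Emit:
apply_moves(commands=[[0,0,0.1,0,0,0,0],[0,0,0,0,0,0,0],[0,0,0,0,0,0,0]])

```text
clock: 14.97
position: [0.5155, 0.0319, 0.1207]
tool_rot: [3.141, -0.001, 0.499]
force: [-0.5, -0.5, 7.1]
opening: 0.0256
grasp_force: 30.0
```

Home at exactly the expected height, 0.1207 m. I release and go to the large lid at yaw 0, which clears the salt pig and the mill.

Emit:
apply_moves(commands=[[0,0,0,0,0,0,0.45],[0,0,0,0,0,0,0.45],[0,0,0,0,0,0,0.45],[0,0,-0.5,0,0,0,0.45],[0,0,-2,0,0,0,0.5],[0,0,-3,0,0,0,0.55],[0,0,-3.5,0,0,0,0.55],[0,0,-2,0,0,0,0.55],[0,0,0,0,0,7.1,0.55],[0,0,0,0,0,7.1,0.55],[0,0,0,0,0,7.1,0.55],[0,0,0,0,0,7.1,0.55]])

```text
clock: 15.97
position: [0.5151, 0.032, 0.2301]
tool_rot: [-3.142, -0.0, -0.003]
force: [-0.5, 0.1, -0.0]
opening: 0.0509
grasp_force: 0.0
```

```bash
python3 plan.py .560 .3895 .23 0 .560 .3895 .021 0
```

```text
t 15.97 pos [0.5151 0.032  0.2301] rpy deg [-1.8e+02 -2.0e-02 -1.7e-01] open 0.0509 grip 0.0 F [-0.5  0.1 -0. ]
turn tool wz -0.17 then shift cm [ 4.490e+00 -3.575e+01  1.000e-02] len 36.0
turn tool wz -0.0 then shift cm [ 0.  -0.  20.9] len 20.9
```

Emit:
apply_moves(commands=[[0.375,-2.98,0,0,0,0,0.55],[0.375,-2.98,0,0,0,0,0.55],[0.375,-2.98,0,0,0,0,0.55],[0.375,-2.98,0,0,0,0,0.55],[0.375,-2.98,0,0,0,0,0.55],[0.375,-2.98,0,0,0,0,0.55],[0.375,-2.98,0,0,0,0,0.55],[0.375,-2.98,0,0,0,0,0.55],[0.375,-2.98,0,0,0,0,0.55],[0.375,-2.98,0,0,0,0,0.55],[0.375,-2.98,0,0,0,0,0.55],[0.375,-2.98,0,0,0,0,0.55]])

```text
clock: 16.97
position: [0.5588, 0.3913, 0.2297]
tool_rot: [3.141, 0.0, 0.003]
force: [0.1, -0.9, -0.8]
opening: 0.0515
grasp_force: 0.0
```

Emit:
apply_moves(commands=[[0,0,2,0,0,0,0.55],[0,0,3,0,0,0,0.55],[0,0,3,0,0,0,0.55],[0,0,3,0,0,0,0.55],[0,0,2,0,0,0,0.55],[0,0,0,0,0,0,0.55],[0,0,0,0,0,0,0.55],[0,0,0,0,0,0,0.55]])

```text
clock: 17.63
position: [0.5599, 0.3902, 0.1013]
tool_rot: [-3.141, -0.002, 0.003]
force: [-0.6, -0.5, 1.0]
opening: 0.0511
grasp_force: 0.0
```

```bash
python3 plan.py .560 .3895 .021 0; python3 - <<'E'
from rig import *
from h import *
f=grab_frame("scene");t=grab_frame("top")
a=cv2.resize(f["image"][210:410,200:440,::-1],(600,500),interpolation=cv2.INTER_CUBIC);cv2.imwrite("pics/s4.png",a)
E
```

```text
t 17.63 pos [0.5599 0.3902 0.1013] rpy deg [-1.7994e+02 -1.1000e-01  1.8000e-01] open 0.0511 grip 0.0 F [-0.6 -0.5  1. ]
turn tool wz 0.18 then shift cm [0.01 0.07 8.03] len 8.0
```

View pics/s4.png

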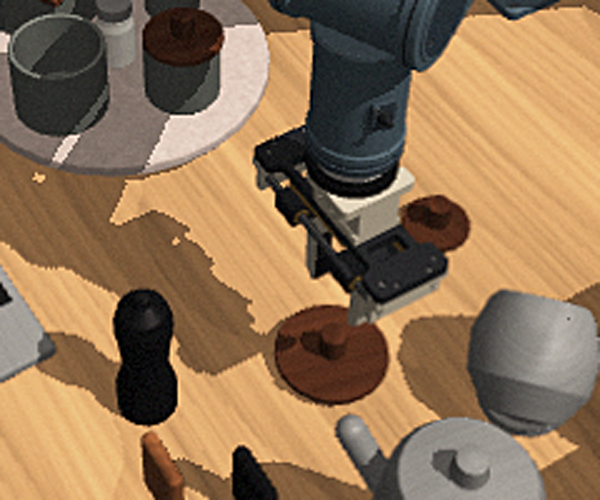

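The medium lid sits flat on its pot at (183,40). The fingers, tips near (315,270) and (360,315), straddle the large lid's knob at (333,338). The salt pig and mill are well clear.

Emit:
apply_moves(commands=[[0,0.07,2,0,0,0,0.55],[0,0,2,0,0,0,0.55],[0,0,2,0,0,0,0.55],[0,0,1.3,0,0,0,0.55],[0,0,0.7,0,0,0,0.55],[0,0,0,0,0,0,0.55],[0,0,0,0,0,0,0.55],[0,0,0,0,0,0,0],[0,0,0,0,0,0,0],[0,0,0,0,0,0,0],[0,0,0,0,0,0,0],[0,0,0,0,0,0,0]])

```text
clock: 18.73
position: [0.5593, 0.3892, 0.0203]
tool_rot: [-3.141, -0.001, 0.003]
force: [-0.4, -0.9, 1.7]
opening: 0.0255
grasp_force: 30.0
```

```bash
python3 plan.py .56 .3895 .23 0 .639 -.0155 .23 0
```

```text
t 18.73 pos [0.5593 0.3892 0.0203] rpy deg [-1.7998e+02 -5.0000e-02  1.8000e-01] open 0.0255 grip 30.0 F [-0.4 -0.9  1.7]
turn tool wz 0.18 then shift cm [  0.07  -0.03 -20.97] len 21.0
turn tool wz -0.0 then shift cm [ 7.9 40.5  0. ] len 41.3
```

Emit:
apply_moves(commands=[[0,0,-1,0,0,0,0],[0,0,-2.5,0,0,0,0],[0,0,-3.5,0,0,0,0],[0,0,-3.5,0,0,0,0],[0,0,-3.5,0,0,0,0],[0,0,-3.5,0,0,0,0],[0,0,-2.5,0,0,0,0],[0,0,-1,0,0,0,0],[0.28,1.45,0,0,0,0,0],[0.57,2.89,0,0,0,0,0],[0.57,2.89,0,0,0,0,0],[0.57,2.89,0,0,0,0,0]])

```text
clock: 19.73
position: [0.5779, 0.2857, 0.2267]
tool_rot: [3.14, 0.004, 0.004]
force: [-0.3, -1.1, -1.0]
opening: 0.0255
grasp_force: 30.0
```

Emit:
apply_moves(commands=[[0.57,2.89,0,0,0,0,0],[0.57,2.89,0,0,0,0,0],[0.57,2.89,0,0,0,0,0],[0.57,2.89,0,0,0,0,0],[0.57,2.89,0,0,0,0,0],[0.57,2.89,0,0,0,0,0],[0.57,2.89,0,0,0,0,0],[0.57,2.89,0,0,0,0,0],[0.57,2.89,0,0,0,0,0],[0.57,2.89,0,0,0,0,0],[0.28,1.45,0,0,0,0,0]])

```text
clock: 20.65
position: [0.6387, -0.0197, 0.2266]
tool_rot: [3.141, 0.005, 0.0]
force: [-1.1, 0.9, -1.2]
opening: 0.0255
grasp_force: 30.0
```

Emit:
apply_moves(commands=[[0,0,2,0,0,0,0],[0,0,2.5,0,0,0,0],[0,0,1.5,0,0,0,0],[0,0,0.5,0,0,0,0],[0,0,0,0,0,0,0],[0,0,0,0,0,0,0],[0,0,0,0,0,0,0],[0,0,0,0,0,0,0]])

```text
clock: 21.32
position: [0.6407, -0.0154, 0.166]
tool_rot: [3.141, -0.002, 0.004]
force: [0.9, -0.1, -0.8]
opening: 0.0253
grasp_force: 30.0
```

```bash
python3 plan.py .639 -.0155 .1323 0
```

```text
t 21.32 pos [ 0.6407 -0.0154  0.166 ] rpy deg [ 1.7997e+02 -1.3000e-01  2.0000e-01] open 0.0253 grip 30.0 F [ 0.9 -0.1 -0.8]
turn tool wz 0.2 then shift cm [-0.17  0.01  3.37] len 3.4
```

Emit:
apply_moves(commands=[[-0.15,0,0.7,0,0,0,0],[0,0,0.8,0,0,0,0],[0,0,0.6,0,0,0,0],[0,0,0.3,0,0,0,0],[0,0,0.2,0,0,0,0],[0,0,0.2,0,0,0,0],[0,0,0.15,0,0,0,0],[0,0,0.1,0,0,0,0],[0,0,0.1,0,0,0,0],[0,0,0,0,0,0,0],[0,0,0,0,0,0,0]])

```text
clock: 22.23
position: [0.6387, -0.0155, 0.1334]
tool_rot: [3.141, -0.001, 0.003]
force: [-0.5, -0.1, -0.9]
opening: 0.0254
grasp_force: 30.0
```

Emit:
apply_moves(commands=[[0,0,0.1,0,0,0,0],[0,0,0,0,0,0,0],[0,0,0.1,0,0,0,0],[0,0,0,0,0,0,0],[0,0,0,0,0,0,0]])

```text
clock: 22.65
position: [0.6392, -0.0158, 0.1323]
tool_rot: [3.141, -0.002, 0.003]
force: [1.9, -0.3, 5.8]
opening: 0.0258
grasp_force: 30.0
```

Emit:
apply_moves(commands=[[0,0,0,0,0,0,0.45],[0,0,0,0,0,0,0.45],[0,0,0,0,0,0,0.45],[0,0,-0.5,0,0,0,0.45],[0,0,-2,0,0,0,0.5],[0,0,-3,0,0,0,0.55],[0,0,-3.5,0,0,0,0.55],[0,0,-1,0,0,0,0.55],[0,0,0,0,0,0,0.55],[0,0,0,0,0,0,0.55]])

```text
clock: 23.48
position: [0.6385, -0.0154, 0.2312]
tool_rot: [3.142, -0.001, 0.003]
force: [-0.9, -0.4, -0.5]
opening: 0.0515
grasp_force: 0.0
```

```bash
python3 plan.py .3805 .3148 .23 0
```

```text
t 23.48 pos [ 0.6385 -0.0154  0.2312] rpy deg [ 1.8e+02 -4.0e-02  1.9e-01] open 0.0515 grip 0.0 F [-0.9 -0.4 -0.5]
turn tool wz 0.19 then shift cm [-25.8  -33.02   0.12] len 41.9
```

Emit:
apply_moves(commands=[[-1.72,-2.2,0,0,0,0,0.55],[-1.72,-2.2,0,0,0,0,0.55],[-1.72,-2.2,0,0,0,0,0.55],[-1.72,-2.2,0,0,0,0,0.55],[-1.72,-2.2,0,0,0,0,0.55],[-1.72,-2.2,0,0,0,0,0.55],[-1.72,-2.2,0,0,0,0,0.55],[-1.72,-2.2,0,0,0,0,0.55],[-1.72,-2.2,0,0,0,0,0.55],[-1.72,-2.2,0,0,0,0,0.55],[-1.72,-2.2,0,0,0,0,0.55],[-1.72,-2.2,0,0,0,0,0.55]])

```text
clock: 24.48
position: [0.4288, 0.2484, 0.2287]
tool_rot: [3.14, 0.004, 0.003]
force: [0.5, -0.2, 0.1]
opening: 0.0511
grasp_force: 0.0
```

Emit:
apply_moves(commands=[[-1.72,-2.2,0,0,0,0,0.55],[-1.72,-2.2,0,0,0,0,0.55],[-1.72,-2.2,0,0,0,0,0.55],[0,0,3,0,0,0,0.55],[0,0,3.5,0,0,0,0.55],[0,0,3.5,0,0,0,0.55],[0,0,2,0,0,0,0.55],[0,0,0,0,0,0,0.55],[0,0,0,0,0,0,0.55],[0,0,0,0,0,0,0.55]])

```text
clock: 25.32
position: [0.3796, 0.3138, 0.1114]
tool_rot: [3.141, 0.0, 0.003]
force: [-0.3, 1.3, 1.2]
opening: 0.051
grasp_force: 0.0
```

```bash
python3 plan.py .3805 .3148 .021 0
```

```text
t 25.32 pos [0.3796 0.3138 0.1114] rpy deg [1.7999e+02 1.0000e-02 1.8000e-01] open 0.051 grip 0.0 F [-0.3  1.3  1.2]
turn tool wz 0.18 then shift cm [ 0.09 -0.1   9.04] len 9.0
```

Emit:
apply_moves(commands=[[0.09,-0.1,2,0,0,0,0.55],[0,0,2.5,0,0,0,0.55],[0,0,2.5,0,0,0,0.55],[0,0,1.3,0,0,0,0.55],[0,0,0.7,0,0,0,0.55],[0,0,0,0,0,0,0.55],[0,0,0,0,0,0,0.55],[0,0,0,0,0,0,0],[0,0,0,0,0,0,0],[0,0,0,0,0,0,0],[0,0,0,0,0,0,0],[0,0,0,0,0,0,0]])

```text
clock: 26.32
position: [0.3807, 0.3149, 0.0217]
tool_rot: [-3.141, -0.001, 0.003]
force: [-0.3, -0.1, 4.0]
opening: 0.0252
grasp_force: 30.0
```

```bash
python3 plan.py .3805 .3148 .23 0 .458 -.0945 .23 0
```

```text
t 26.32 pos [0.3807 0.3149 0.0217] rpy deg [-1.7998e+02 -5.0000e-02  1.9000e-01] open 0.0252 grip 30.0 F [-0.3 -0.1  4. ]
turn tool wz 0.19 then shift cm [-2.000e-02  1.000e-02 -2.083e+01] len 20.8
turn tool wz -0.0 then shift cm [ 7.75 40.93  0.  ] len 41.7
```

Emit:
apply_moves(commands=[[0,0,-1,0,0,0,0],[0,0,-2.5,0,0,0,0],[0,0,-3.5,0,0,0,0],[0,0,-3.5,0,0,0,0],[0,0,-3.5,0,0,0,0],[0,0,-3.5,0,0,0,0],[0,0,-2.4,0,0,0,0],[0,0,-1,0,0,0,0],[0.28,1.46,0,0,0,0,0],[0.55,2.92,0,0,0,0,0],[0.55,2.92,0,0,0,0,0],[0.55,2.92,0,0,0,0,0]])

```text
clock: 27.32
position: [0.3991, 0.2116, 0.2294]
tool_rot: [3.141, 0.002, 0.005]
force: [0.8, -0.1, -0.8]
opening: 0.0254
grasp_force: 30.0
```

Emit:
apply_moves(commands=[[0.55,2.92,0,0,0,0,0],[0.55,2.92,0,0,0,0,0],[0.55,2.92,0,0,0,0,0],[0.55,2.92,0,0,0,0,0],[0.55,2.92,0,0,0,0,0],[0.55,2.92,0,0,0,0,0],[0.55,2.92,0,0,0,0,0],[0.55,2.92,0,0,0,0,0],[0.55,2.92,0,0,0,0,0],[0.55,2.92,0,0,0,0,0],[0.28,1.46,0,0,0,0,0],[0,0,0,0,0,0,0]])

```text
clock: 28.32
position: [0.4587, -0.0966, 0.2291]
tool_rot: [3.141, 0.002, -0.0]
force: [1.3, -0.4, -0.3]
opening: 0.0257
grasp_force: 30.0
```

Emit:
apply_moves(commands=[[0,0,2,0,0,0,0],[0,0,3,0,0,0,0],[0,0,2.5,0,0,0,0],[0,0,1,0,0,0,0],[0,0,0,0,0,0,0],[0,0,0,0,0,0,0],[0,0,0,0,0,0,0],[0,0,0,0,0,0,0]])

```text
clock: 28.98
position: [0.4598, -0.094, 0.1467]
tool_rot: [3.14, -0.003, 0.004]
force: [-0.1, 0.2, -0.4]
opening: 0.0253
grasp_force: 30.0
```

```bash
python3 plan.py .458 -.0945 .1077 0; python3 - <<'E'
from rig import *
from h import *
f=grab_frame("scene")
a=cv2.resize(f["image"][150:290,170:330,::-1],(640,560),interpolation=cv2.INTER_CUBIC);cv2.imwrite("pics/s5.png",a)
E
```

```text
t 28.98 pos [ 0.4598 -0.094   0.1467] rpy deg [ 1.7993e+02 -1.5000e-01  2.0000e-01] open 0.0253 grip 30.0 F [-0.1  0.2 -0.4]
turn tool wz 0.2 then shift cm [-0.18  0.05  3.9 ] len 3.9
```

View pics/s5.png

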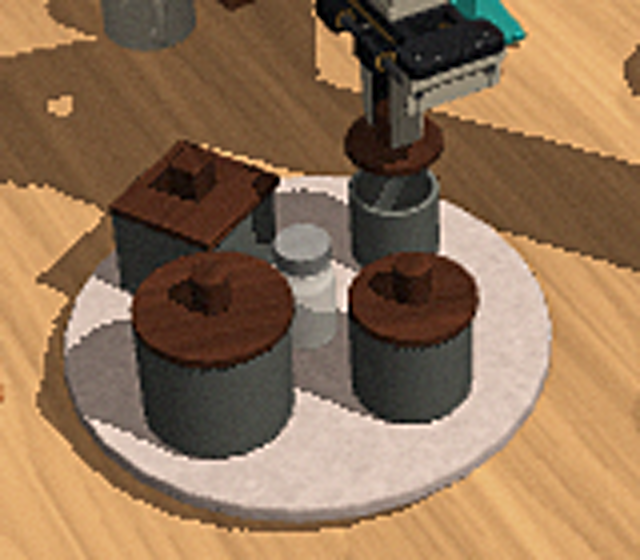

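The three lids at (195,192), (213,305) and (413,297) sit flat. The small lid at (393,143) is centred over its pot at (394,195). I descend.

Emit:
apply_moves(commands=[[-0.15,0.03,0.8,0,0,0,0],[0,0,0.9,0,0,0,0],[0,0,0.8,0,0,0,0],[0,0,0.4,0,0,0,0],[0,0,0.25,0,0,0,0],[0,0,0.2,0,0,0,0],[0,0,0.15,0,0,0,0],[0,0,0.1,0,0,0,0],[0,0,0.1,0,0,0,0],[0,0,0,0,0,0,0],[0,0,0,0,0,0,0]])

```text
clock: 29.95
position: [0.4576, -0.0944, 0.1084]
tool_rot: [3.141, -0.001, 0.003]
force: [1.0, -0.9, 0.7]
opening: 0.0252
grasp_force: 30.0
```

Emit:
apply_moves(commands=[[0,0,0.1,0,0,0,0],[0,0,0,0,0,0,0],[0,0,0.1,0,0,0,0],[0,0,0,0,0,0,0],[0,0,0,0,0,0,0]])

```text
clock: 30.37
position: [0.4584, -0.0953, 0.1077]
tool_rot: [3.139, -0.003, 0.003]
force: [-1.5, -3.4, 10.5]
opening: 0.0253
grasp_force: 30.0
```

Home at the expected height. I release, retreat and do a final look.

Emit:
apply_moves(commands=[[0,0,0,0,0,0,0.45],[0,0,0,0,0,0,0.45],[0,0,0,0,0,0,0.45],[0,0,-0.5,0,0,0,0.45],[0,0,-2,0,0,0,0.45],[0,0,-3,0,0,0,0.45],[0,0,-3.5,0,0,0,0.45],[0,0,-3,0,0,0,0.45],[0,3,0,0,0,0,0.45],[0,3,0,0,0,0,0.45],[0,3,0,0,0,0,0.45],[0,3,0,0,0,0,0.45]])

```text
clock: 31.37
position: [0.4574, -0.2148, 0.2266]
tool_rot: [-3.141, -0.0, 0.004]
force: [0.6, -0.6, 0.1]
opening: 0.0417
grasp_force: 0.0
```

Emit:
apply_moves(commands=[[0,3,0,0,0,0,0.45],[0,3,0,0,0,0,0.45],[0,3,0,0,0,0,0.45],[0,2,0,0,0,0,0.45],[0,0,0,0,0,0,0.45],[0,0,0,0,0,0,0.45]])

```text
clock: 31.87
position: [0.4575, -0.3244, 0.2255]
tool_rot: [-3.14, 0.001, 0.001]
force: [-0.7, 0.3, -0.8]
opening: 0.042
grasp_force: 0.0
```

```bash
python3 - <<'E'
from rig import *
from h import *
f=grab_frame("scene");t=grab_frame("top")
a=cv2.resize(f["image"][165:285,180:315,::-1],(400,356),interpolation=cv2.INTER_CUBIC)
b=cv2.resize(t["image"][145:265,225:360,::-1],(400,356),interpolation=cv2.INTER_CUBIC);cv2.imwrite("pics/s6.png",np.hstack([a,b]))
E
```

```text
(no output)
```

View pics/s6.png

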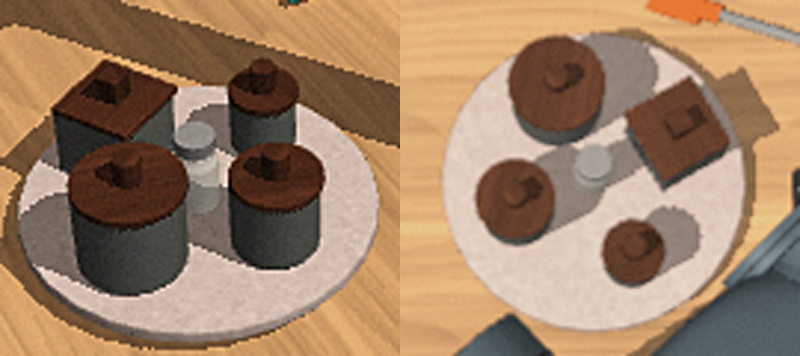

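All four lids, seen from above at (558,85), (677,130), (515,200) and (633,250), sit flat and centred on their own pots. I hand the job in.

```bash
python3 -c "
from rig import *
print(close_job())"
```

```text
the job is handed in; nothing more can be done
None
```

All four lids look flat and centred on their own pots in the last pictures, nothing else appears disturbed, and the job was handed in after about 32 s of robot time; the judge's verdict was not shown.

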